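# Fill the wash basket with turned rollers

## Task

Finish packing the round wash basket: take the three aluminium rollers from the blue tray and stand them in the basket with the four already there, stub up and all the way down on its floor, so that the seven make a honeycomb with one in the middle and six round it. Set each roller down rather than dropping it, knock none over, and leave the other things on the bench and tray where they are.

Things in the scene. Friction and masses are not known exactly. Their poses are not given: they have to be found in the camera images.
- basket: Dark steel round wash basket, open on top, bolted to the bench, left or right of the tray. Inside 116 mm across, outside 124, floor 5 mm thick, rim 50 mm above the bench: a standing roller's drum ends 10 mm above the rim, its stub wholly above. Three flat lugs 4 mm high reach 89 mm from the axis. Origin: centre of the underside; z up; x points at the first of the four rollers inside (any direction).
- basket_floor (a point): Middle of the basket's inner floor, 5 mm above the bench: the middle place. The six outer places lie 38 mm from it, 60 degrees apart, with about 2 mm play all round. At the start four neighbouring outer ones are taken (0, 60, 120, 180 degrees from the basket's x, within 1 mm); the middle and two outer ones are empty. Stubs there are 26 mm apart: open the fingers little, 30 degrees off the line to a neighbour.
- tray: Blue steel tray, 220 x 250 mm, fixed on the bench, rim 18 mm high, walls and floor 4 mm thick; the three loose rollers stand on its floor, at least 57 mm apart between centres. Origin: centre of its underside; x along the 220 mm side.
- packed1: One of the four rollers that already stand in the basket, stub up, loose. Aluminium: drum 36 mm across, 55 mm high, with a grip stub 12 mm across and 30 mm high on the middle of its top (85 mm over all); foot and shoulder bevelled 3 mm; dark line round the drum. 0.12 to 0.21 kg. Origin: centre of its underside; z up along its axis; yaw means nothing.
- packed2: One of the four rollers that already stand in the basket, stub up, loose. Aluminium: drum 36 mm across, 55 mm high, with a grip stub 12 mm across and 30 mm high on the middle of its top (85 mm over all); foot and shoulder bevelled 3 mm; dark line round the drum. 0.12 to 0.21 kg. Origin: centre of its underside; z up along its axis; yaw means nothing.
- packed3: One of the four rollers that already stand in the basket, stub up, loose. Aluminium: drum 36 mm across, 55 mm high, with a grip stub 12 mm across and 30 mm high on the middle of its top (85 mm over all); foot and shoulder bevelled 3 mm; dark line round the drum. 0.12 to 0.21 kg. Origin: centre of its underside; z up along its axis; yaw means nothing.
- packed4: One of the four rollers that already stand in the basket, stub up, loose. Aluminium: drum 36 mm across, 55 mm high, with a grip stub 12 mm across and 30 mm high on the middle of its top (85 mm over all); foot and shoulder bevelled 3 mm; dark line round the drum. 0.12 to 0.21 kg. Origin: centre of its underside; z up along its axis; yaw means nothing.
- roller1: One of the three rollers to pack; starts standing stub up on the tray. Aluminium: drum 36 mm across, 55 mm high, with a grip stub 12 mm across and 30 mm high on the middle of its top (85 mm over all); foot and shoulder bevelled 3 mm; dark line round the drum. 0.12 to 0.21 kg. Origin: centre of its underside; z up along its axis; yaw means nothing.
- roller2: One of the three rollers to pack; starts standing stub up on the tray. Aluminium: drum 36 mm across, 55 mm high, with a grip stub 12 mm across and 30 mm high on the middle of its top (85 mm over all); foot and shoulder bevelled 3 mm; dark line round the drum. 0.12 to 0.21 kg. Origin: centre of its underside; z up along its axis; yaw means nothing.
- roller3: One of the three rollers to pack; starts standing stub up on the tray. Aluminium: drum 36 mm across, 55 mm high, with a grip stub 12 mm across and 30 mm high on the middle of its top (85 mm over all); foot and shoulder bevelled 3 mm; dark line round the drum. 0.12 to 0.21 kg. Origin: centre of its underside; z up along its axis; yaw means nothing.
- bush: Bystander: brass bush, a short ring 32 mm across and 18 mm high, lying flat on the tray (part of the tray's clutter, not to be packed). Leave it where it is.
- hammer: Bystander: hammer lying on the bench near the robot. Leave it where it is.
- wrench: Bystander: wrench lying on the bench near the robot. Leave it where it is.
- oil: Bystander: closed jar with a red cap, 60 mm across and 100 mm high, standing on the bench. Leave it where it is.
- mug: Bystander: white mug, 80 mm across and 90 mm high. Leave it where it is.
- tape: Bystander: roll of yellow tape, 100 mm across and 25 mm high, lying flat. Leave it where it is.
- offcut: Bystander: steel bar offcut, 90 x 30 x 30 mm, lying on the bench. Leave it where it is.
There are look-alikes about, which are no part of the job. What is shaped like the roller3 but green or orange is not meant.

How it is judged (in metres and radians):
At the end, for the whole second after the job is handed in: All seven rollers stand in the basket: each underside 1 to 9 mm above the bench (basket floor at 5 mm), axis within 45 mm of the basket's axis, upright within 0.08 rad, stub up, at rest (under 0.02 m/s), and one of them in the middle, within 14 mm of the basket's axis (z of packed1 in the frame of basket between 0.001 and 0.009 m and horizontal distance between each of packed1, packed2, packed3, packed4, roller1, roller2, roller3 and basket below 0.045 m and angle between each of packed1, packed2, packed3, packed4, roller1, roller2, roller3's own z axis and vertical below 0.08 rad and linear speed of each of packed1, packed2, packed3, packed4, roller1, roller2, roller3 below 0.02 m/s and z of packed2 in the frame of basket between 0.001 and 0.009 m and z of packed3 in the frame of basket between 0.001 and 0.009 m and z of packed4 in the frame of basket between 0.001 and 0.009 m and z of roller1 in the frame of basket between 0.001 and 0.009 m and z of roller2 in the frame of basket between 0.001 and 0.009 m and z of roller3 in the frame of basket between 0.001 and 0.009 m and horizontal distance between any of packed1, packed2, packed3, packed4, roller1, roller2, roller3 and basket below 0.014 m); the robot touches nothing.
It fails at once if the brass bush, hammer, wrench, jar, mug, tape roll or steel offcut is shifted by more than 30 mm (distance of any of bush, hammer, wrench, oil, mug, tape, offcut from where it was at the start of the episode above 0.03 m).
It fails at once if a roller is dropped or knocked over: it moves faster than 0.7 m/s (a free fall of 25 mm) while nothing of the gripper's fingers touches it ((linear speed of packed1 above 0.7 m/s and contact force between the fingers and packed1 below 0.02 N) or (linear speed of packed2 above 0.7 m/s and contact force between the fingers and packed2 below 0.02 N) or (linear speed of packed3 above 0.7 m/s and contact force between the fingers and packed3 below 0.02 N) or (linear speed of packed4 above 0.7 m/s and contact force between the fingers and packed4 below 0.02 N) or (linear speed of roller1 above 0.7 m/s and contact force between the fingers and roller1 below 0.02 N) or (linear speed of roller2 above 0.7 m/s and contact force between the fingers and roller2 below 0.02 N) or (linear speed of roller3 above 0.7 m/s and contact force between the fingers and roller3 below 0.02 N)).
It also fails if it takes over 72 s, if anything falls off the work surface, if the arm or the gripper's body presses on something with over 40 N, if the wrist force passes 120 N, or if a joint passes its speed limit or range.

## Robot

A 6-joint arm with a two-finger parallel gripper is mounted at the origin on the work surface. World frame = base frame: x ahead of the robot, y to its left, z up, the work surface at z = 0. Lengths are in mm, angles in rad, forces in N, time in s.
With the tool pointing down it reaches from about 350 to 925 mm from the base axis. Payload 6.4 kg.
Tool frame: the origin (TCP) lies at the very end of the fingers, on their centre line; the grasp point (between the pads) lies 19 mm behind it; z points along the fingers, x is the direction in which the jaws open and shut, and the axes are right-handed (so a half turn about z gives the same grasp; the last joint's range is limited). The gripper opens to 94 mm and grips with 3 to 60 N. Pads are 16 mm wide; open, the fingers measure 119 mm over their backs; the gripper's body (75 mm by 177 mm) begins 78 mm behind the grasp point.
Start: joints at [-1.376, 0.245, 1.558, -0, 1.339, -0.174], TCP at [234.328, -606.304, 205.455] pointing down, gripper open.
Joint ranges: [-3.13, 3.13], [-1.02, 2.26], [0.13, 2.54], [-0.95, 4.09], [0.21, 2.88], [-2.74, 2.74]. Speed limits (rad/s): [2.57, 2.57, 3.14, 3.14, 3.14, 3.14].

## Interface

Orientations are given as [roll, pitch, yaw] about the fixed x, y, z axes, in that order (R = Rz(yaw) Ry(pitch) Rx(roll)).
In Python, from bench import robot gives the robot as it stands. Calls block until the motion is done:
- robot.move_to(position, orientation): joint-space move of the TCP to a pose.
- robot.movel(position, rotation=None, max_speed=150): straight line of the TCP; rotation=None keeps the orientation; max_speed is the mean speed in mm/s.
- robot.move_joints(angles): joint-space move.
- robot.gripper_to(opening, strength=None): finger opening in mm; strength is the grip in N (None keeps the last); returns when the fingers have stopped.
- robot.pause(seconds).
- robot.inverse_kinematics(position, orientation): joint angles nearest the present ones, or None.
- robot.read_camera(name): name is "scene" or "top" or "wrist"; returns a dict with "image" (420x560x3 uint8, red, green, blue), "depth" (420x560 float32, mm along the optical axis (not along the pixel's ray), 0 where there is no reading), "fx", "fy", "cx", "cy" (pixels), "D" ([k1, k2, p1, p2, k3] as OpenCV has them; the pictures are not rectified), "cam_to_world" (4x4, takes a point from camera to world coordinates). Camera axes: x right, y up, looking along -z (the intrinsics and any distortion apply to the point x, -y, -z); pixel columns grow to the right and rows downward; lengths in mm; the calibration is good to about 2 mm. A picture is of the moment at which its call begins.
A pose or a line that the arm cannot do raises robot.Unreachable and nothing moves.
- robot.sign_off(): hands the job in, once; it reports no verdict.
Readings, each from a call of its own:
- robot.get_clock(): time.
- robot.get_joint_pos(): joint angles.
- robot.get_joint_velocities(): joint speeds.
- robot.get_effort(): joint torques, N m.
- robot.get_position(): TCP position.
- robot.get_tcp_rot(): TCP orientation.
- robot.get_ft_force(): force on the tool from outside, world axes, zero at the start.
- robot.get_ft_torque(): the same for the moment, N m.
- robot.get_finger_gap(): finger opening in mm.
Only numpy, scipy, OpenCV 4.12 (cv2) and the standard library are available. Lean on these libraries where they do the work, as an engineer would, in place of code of your own. Each camera call takes 0.05 s, during which the arm holds its last target.

## Working session

There is one attempt and no reset: what is moved stays moved. The work goes in short steps, each a Python script; the robot and the scene stay as the last script left them, time stands still between calls to the robot, and variables do not carry over. Pictures are saved under pics/ and viewed, and the job is handed in when it is done.

```bash
ls; mkdir -p pics; python3 - <<'E'
from bench import robot
import cv2,numpy as np
for n in ["scene","top","wrist"]:
    c=robot.read_camera(n); cv2.imwrite(f"pics/{n}0.png",c["image"][:,:,::-1])
    np.savez(f"{n}0.npz",**c)
    print(n,c["fx"],c["cx"],c["cy"],c["D"],np.round(c["cam_to_world"],3).tolist(),(c["depth"]>0).mean())
print(robot.get_clock())
E
```

```text
pics
scene 417.6024582089237 283.4767267915444 213.5126084885753 [0.04056794 0.         0.         0.         0.        ] [[0.847, -0.461, 0.265, 804.667], [0.532, 0.733, -0.424, -538.515], [0.001, 0.5, 0.866, 1076.64], [0.0, 0.0, 0.0, 1.0]] 0.9959906462585034
top 418.36967456978164 277.2673552205858 210.8079551343293 [0.04060893 0.         0.         0.         0.        ] [[-0.025, 0.991, -0.132, 340.758], [-1.0, -0.025, 0.007, -33.232], [0.003, 0.132, 0.991, 1074.471], [0.0, 0.0, 0.0, 1.0]] 0.9963562925170067
wrist 332.6612446609461 278.2195722760458 206.39428695263857 [-0.05736542  0.          0.          0.          0.        ] [[0.359, 0.9, 0.247, 306.126], [-0.933, 0.347, 0.093, -579.403], [-0.002, -0.264, 0.965, 383.731], [0.0, 0.0, 0.0, 1.0]] 0.9960459183673469
0.15
```

View pics/scene0.png

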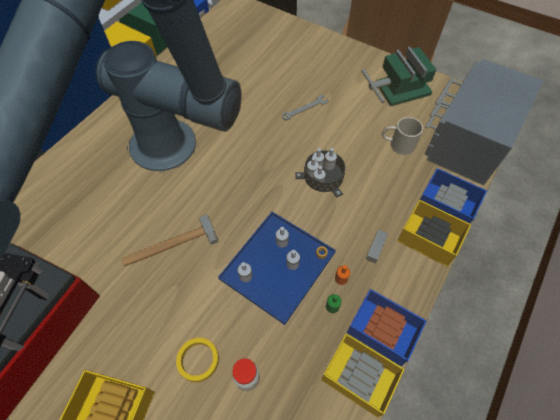

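View pics/top0.png

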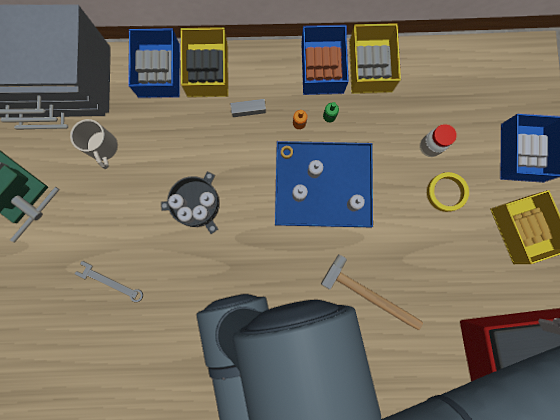

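View pics/wrist0.png

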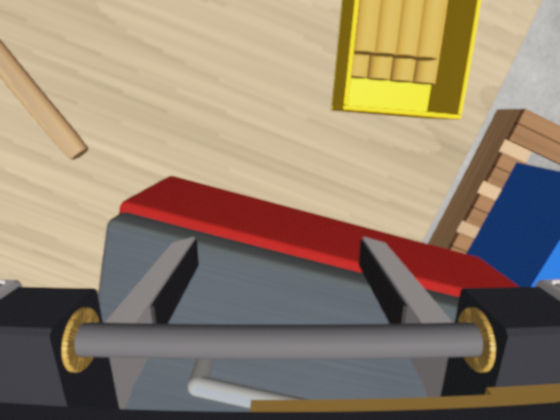

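The top view shows the three silver rollers on the blue tray at (316,168), (300,191) and (357,202). The basket is at (193,201) with 4 rollers. Things that could be mistaken for them: orange (300,120) and green (332,112) look-alikes on the bench, the bush (287,152), and grey parts in the bins (153,65), (373,60) and (533,150). I choose the three silver ones with stubs inside the tray. Next I take rough positions and move the wrist camera over them.

```bash
cat > h.py <<'E'
import cv2,numpy as np
def ray(c,px):
    px=np.array(px,float).reshape(-1,1,2)
    K=np.array([[c["fx"],0,c["cx"]],[0,c["fy"],c["cy"]],[0,0,1.]])
    n=cv2.undistortPoints(px,K,np.array(c["D"])).reshape(-1,2)
    d=np.c_[n[:,0],-n[:,1],-np.ones(len(n))]
    T=np.array(c["cam_to_world"]); return T[:3,3],d@T[:3,:3].T
def plane(c,px,z):
    o,d=ray(c,px); return (o+d*((z-o[2])/d[:,2])[:,None])
def proj(c,P):
    P=np.array(P,float).reshape(-1,3);T=np.array(c["cam_to_world"])
    q=(P-T[:3,3])@T[:3,:3]; q=q*[1,-1,-1]
    K=np.array([[c["fx"],0,c["cx"]],[0,c["fy"],c["cy"]],[0,0,1.]])
    return cv2.projectPoints(q,np.zeros(3),np.zeros(3),K,np.array(c["D"]))[0].reshape(-1,2)
def tri(obs):  # obs list of (c,px)
    A=np.zeros((3,3));b=np.zeros(3);L=[]
    for c,p in obs:
        o,d=ray(c,p);d=d[0]/np.linalg.norm(d[0]);M=np.eye(3)-np.outer(d,d);A+=M;b+=M@o;L.append((o,M))
    X=np.linalg.solve(A,b); return X,[float(np.linalg.norm(M@(X-o))) for o,M in L]
E
python3 - <<'E'
from h import *
c=dict(np.load("top0.npz"))
print(plane(c,[[316,164],[300,187],[357,199],[193,201]],80).round())
print(plane(c,[[276,143],[372,143],[372,226],[276,226]],18).round())
print(plane(c,[[193,201]],50).round())
w=dict(np.load("wrist0.npz"))
from bench import robot
print(robot.get_tcp_rot())
for p in ([440,-95,330],[415,180,300]):
  for yaw in (0,np.pi/2,-np.pi/2,np.pi):
    q=robot.inverse_kinematics(p,[np.pi,0,yaw]); print(p,yaw,None if q is None else np.round(q,2))
E
```

```text
[[ 585. -137.   80.]
 [ 529.  -96.   80.]
 [ 497. -232.   80.]
 [ 502.  162.   80.]]
[[ 659.  -41.   18.]
 [ 652. -291.   18.]
 [ 436. -279.   18.]
 [ 442.  -36.   18.]]
[[506. 168.  50.]]
[-3.14136050e+00  1.43617120e-03 -1.20200702e+00]
[440, -95, 330] 0 [-0.47 -0.32  1.89 -0.    1.58 -0.47]
[440, -95, 330] 1.5707963267948966 [-0.47 -0.32  1.89  0.    1.58 -2.04]
[440, -95, 330] -1.5707963267948966 [-0.47 -0.32  1.89 -0.    1.58  1.11]
[440, -95, 330] 3.141592653589793 [-0.47 -0.32  1.89  0.    1.58  2.68]
[415, 180, 300] 0 [ 0.16 -0.31  1.93 -0.    1.52  0.16]
[415, 180, 300] 1.5707963267948966 [ 0.16 -0.31  1.93 -0.    1.52 -1.41]
[415, 180, 300] -1.5707963267948966 [ 0.16 -0.31  1.93  0.    1.52  1.73]
[415, 180, 300] 3.141592653589793 None
```

```bash
python3 - <<'E'
import cv2
for n,(x0,y0,w,h) in {"top":(130,100,270,150),"scene":(210,130,160,200)}.items():
    im=cv2.imread(f"pics/{n}0.png")[y0:y0+h,x0:x0+w]
    cv2.imwrite(f"pics/{n}0c.png",cv2.resize(im,None,fx=2.9,fy=2.9,interpolation=cv2.INTER_CUBIC))
E
```

```text
(no output)
```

View pics/top0c.png

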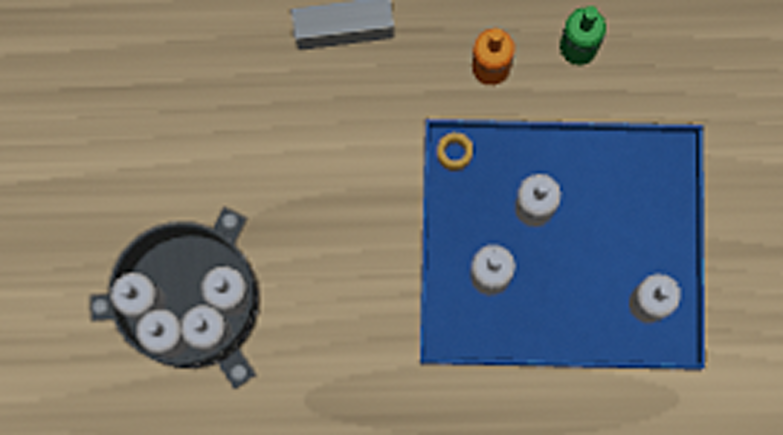

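The crop confirms it: silver drums with stubs inside the tray, and four in the basket with the gap facing +x (top-centre). Now the wrist views.

```bash
python3 - <<'E'
from bench import robot
from h import *
O=[np.pi,0,-np.pi/2]
for i,p in enumerate([[470,-205,240],[470,-115,240],[430,130,240],[430,210,240]]):
    robot.move_to(p,O); robot.pause(0.15)
    c=robot.read_camera("wrist"); np.savez(f"w{i}.npz",**c); cv2.imwrite(f"pics/w{i}.png",c["image"][:,:,::-1])
    print(robot.get_clock(),robot.get_position())
E
python3 -c "
import cv2,numpy as np
im=[cv2.imread(f'pics/w{i}.png') for i in range(4)]
g=np.vstack([np.hstack(im[:2]),np.hstack(im[2:])]);cv2.imwrite('pics/wall.png',cv2.resize(g,(800,600),interpolation=cv2.INTER_AREA))"
```

```text
2.0583 [ 469.8577852  -205.62446688  239.90116553]
2.7083 [ 470.05712034 -116.03146072  239.99119926]
3.8833 [430.44187578 128.98247352 239.93015156]
4.5 [430.23353709 209.00060924 239.97382027]
```

View pics/wall.png

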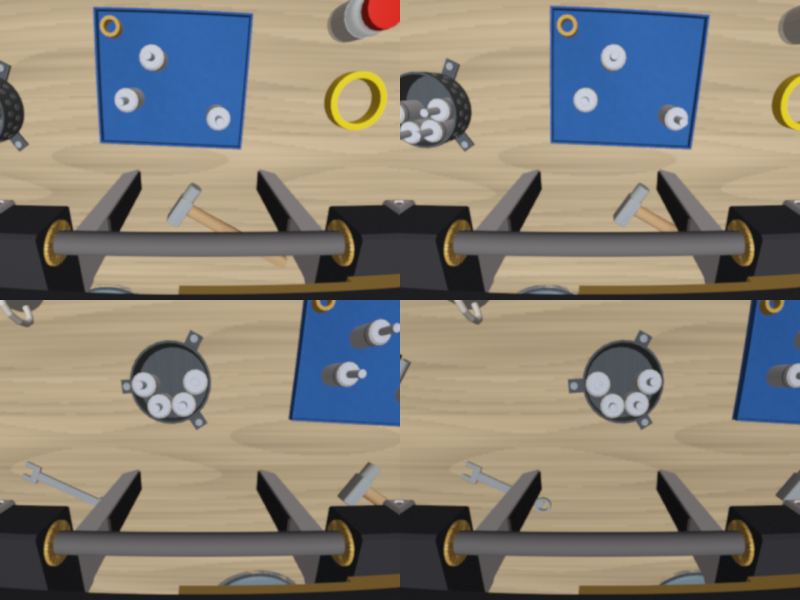

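```bash
python3 - <<'E'
from h import *
def crop(i,x,y,w,h,s): 
    im=cv2.imread(f"pics/w{i}.png")[y:y+h,x:x+w]; return cv2.resize(im,None,fx=s,fy=s,interpolation=cv2.INTER_CUBIC)
a=np.hstack([crop(0,130,40,200,150,2),crop(1,200,40,200,150,2)])
b=np.hstack([crop(2,170,40,133,100,3),crop(3,235,40,133,100,3)])
print(a.shape,b.shape)
b=cv2.resize(b,(800,300))
cv2.imwrite("pics/crops.png",np.vstack([a,b]))
E
```

```text
(300, 800, 3) (300, 798, 3)
```

View pics/crops.png

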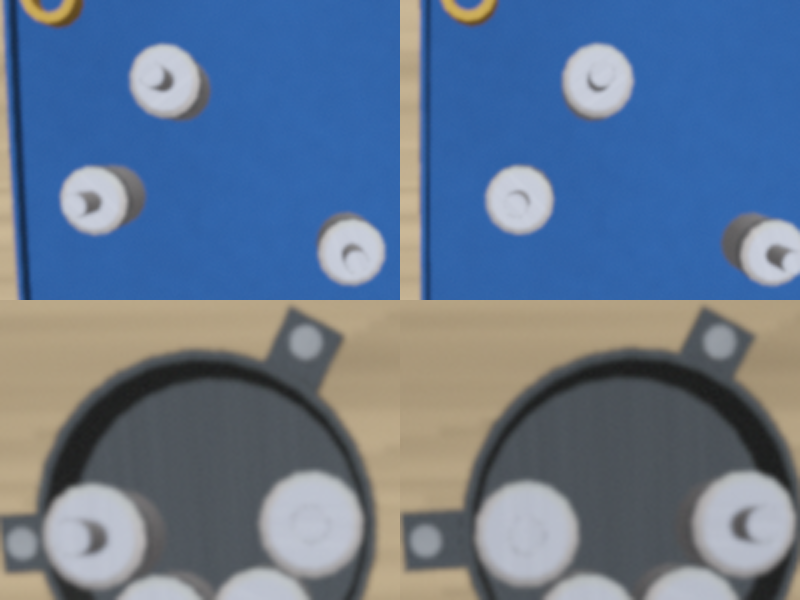

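```bash
cat > det.py <<'E'
from h import *
def discs(c,rmin=6,rmax=30,thr=165,up=6,frac=0.62):
    im=cv2.resize(c["image"],None,fx=up,fy=up,interpolation=cv2.INTER_CUBIC)
    m=(im.min(2)>thr).astype(np.uint8)
    cs,_=cv2.findContours(m,cv2.RETR_EXTERNAL,cv2.CHAIN_APPROX_NONE)
    f=np.zeros_like(m); cv2.drawContours(f,[k for k in cs if cv2.contourArea(k)>60*up*up],-1,1,-1)
    dt=cv2.distanceTransform(f,cv2.DIST_L2,5)
    out=[]
    core=((dt>rmin*up)).astype(np.uint8)
    n,l,s,ce=cv2.connectedComponentsWithStats(core)
    for k in range(1,n):
        y,x=np.unravel_index(np.argmax(np.where(l==k,dt,0)),dt.shape)
        r=dt[y,x]/up
        if r>rmax: continue
        # centroid of the top of the distance transform
        ys,xs=np.where((l==k)&(dt>dt[y,x]-0.6*up))
        out.append(((xs.mean()+.5)/up-.5,(ys.mean()+.5)/up-.5,r))
    return out
E
python3 - <<'E'
from det import *
for i in range(4):
    c=dict(np.load(f"w{i}.npz")); D=discs(c,rmin=12)
    for x,y,r in D:
        if y<205: print(i,round(x,1),round(y,1),round(r,1),plane(c,[[x,y]],59)[0].round(1),c["depth"][int(y),int(x)])
E
```

```text
0 212.1 79.6 16.3 [ 583.3 -138.8   59. ] 314.85626
0 176.5 139.5 15.3 [522.8 -97.6  59. ] 335.84683
0 305.4 165.2 15.2 [ 494.5 -236.    59. ] 336.11694
1 298.6 79.5 16.5 [ 583.2 -138.    59. ] 308.7695
1 259.5 139.3 15.7 [522.7 -96.9  59. ] 324.62097
1 386.7 165.6 14.9 [ 494.4 -235.5   59. ] 351.62698
2 273.2 113.8 15.7 [509.5 133.1  59. ] 316.86847
2 201.1 117.7 15.3 [506.  209.1  59. ] 328.77115
2 256.8 145.3 15.3 [476.7 150.9  59. ] 325.21613
2 222.9 147.9 15.1 [474.3 187.4  59. ] 329.6659
3 349.2 113.5 15.3 [509.5 133.5  59. ] 320.54184
3 276.8 116.8 15.4 [506.1 209.5  59. ] 318.32602
3 331.3 145.0 15.0 [476.7 151.2  59. ] 332.38736
3 297.2 147.3 15.0 [474.3 187.8  59. ] 325.49594
```

```bash
python3 - <<'E'
from det import *
C=[dict(np.load(f"w{i}.npz")) for i in range(4)]
D=[[d for d in discs(c,rmin=12) if d[1]<205] for c in C]
for a,b in ((0,1),(2,3)):
    for d in D[a]:
        P=plane(C[a],[d[:2]],59)[0]
        e=min(D[b],key=lambda e:np.linalg.norm(plane(C[b],[e[:2]],59)[0]-P))
        X,r=tri([(C[a],d[:2]),(C[b],e[:2])]); print(a,X.round(1),np.round(r,2))
# basket: dark grey mask, rim outer circle
vis=[]
for i in (2,3):
    c=C[i]; im=c["image"].astype(int); 
    m=((im.max(2)<115)).astype(np.uint8); m[200:]=0; m[:30]=0
    ce=proj(c,[[508,171,50]])[0]
    n,l=cv2.connectedComponents(m)
    k=np.bincount(l[(m>0)&(np.hypot(*(np.indices(m.shape)[::-1]-ce[:,None,None]))<60)]).argmax()
    cs,_=cv2.findContours((l==k).astype(np.uint8),cv2.RETR_EXTERNAL,cv2.CHAIN_APPROX_NONE)
    ct=max(cs,key=cv2.contourArea).reshape(-1,2)
    for z in (50,):
        P=plane(c,ct,z)[:,:2]; sel=np.ones(len(P),bool); ctr=np.array([508,171.])
        # robust circle fit; rim on the near side looks over the wall, use all and trim
        for _ in range(30):
            A=np.c_[2*P[sel],np.ones(sel.sum())]; s=np.linalg.lstsq(A,(P[sel]**2).sum(1),rcond=None)[0]
            R=np.sqrt(s[2]+s[0]**2+s[1]**2); e=np.hypot(*(P-s[:2]).T)-R; sel=abs(e)<max(1.5,2*np.median(abs(e)))if _<10 else abs(e)<1.2
        print(i,z,s[:2].round(1),R.round(2),sel.sum(),len(sel))
    q=c["image"][:,:,::-1].copy(); cv2.drawContours(q,[ct[:,None]],-1,(0,255,0),1)
    for d in D[i]: cv2.circle(q,(round(d[0]),round(d[1])),round(d[2]),(0,0,255),1)
    vis.append(cv2.resize(q[40:190,150:350] if i==2 else q[40:190,230:430],None,fx=2,fy=2))
cv2.imwrite("pics/bk.png",np.hstack(vis))
E
```

```text
0 [ 583.6 -138.2   55.6] [0.03 0.03]
0 [522.6 -96.8  56.4] [0.04 0.04]
0 [ 494.1 -236.2   56.7] [0.06 0.06]
2 [509.5 133.1  57.3] [0.01 0.01]
2 [506.  209.5  57.1] [0.06 0.06]
2 [476.6 151.   57.6] [0.03 0.03]
2 [474.1 187.7  57.2] [0.01 0.01]
2 50 [507.  171.2] 60.21 280 434
3 50 [506.9 171.6] 60.34 273 408
```

View pics/bk.png

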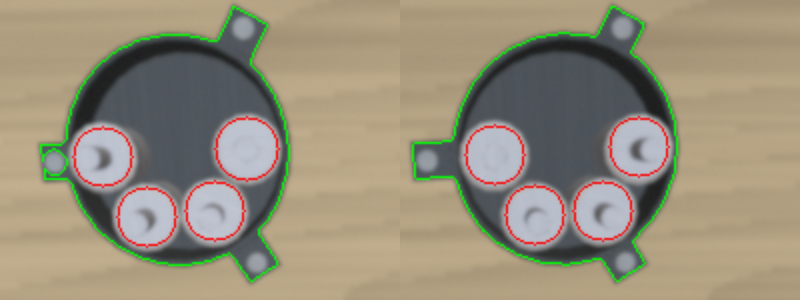

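```bash
python3 - <<'E'
from det import *
for n in ("top","scene"):
    c=dict(np.load(n+"0.npz")); 
    for d in discs(c,rmin=4,rmax=12,thr=150):
        P=plane(c,[d[:2]],58)[0]
        if 400<P[0]<700 and -280<P[1]<260: print(n,np.round(d,1),P.round(1))
E
```

```text
top [315.7 166.5   6.3] [ 584.3 -138.2   58. ]
top [299.8 191.1   6.4] [523.3 -96.8  58. ]
top [206.6 198.5   6.4] [510.5 132.8  58. ]
top [175.4 200.8   6.4] [506.8 209.   58. ]
top [356.9 201.2   6.3] [ 494.6 -236.1   58. ]
top [199.4 212.    6.4] [477.5 150.5  58. ]
top [184.2 213.5   6.4] [474.8 187.4  58. ]
```

Wrist stereo and the top view agree within 1 mm. Drum tops are at about 56–57 mm (bevel edge). The basket axis is at about (507.2, 171.4), and its honeycomb direction is 92.6°. The empty outer places are at 32.6° and −27.4°, and a jaw yaw of −57.4° lies 30° off every neighbour line. First pick: roller (523,−97).

```bash
cat > act.py <<'E'
from bench import robot
from det import *
Y=np.deg2rad(-57.4); O=[np.pi,0,Y]
C=np.array([507.2,171.4])
def pick(x,y):
    robot.gripper_to(45,30)
    robot.move_to([x,y,190],O); robot.pause(.2)
    robot.movel([x,y,100],max_speed=200); robot.movel([x,y,62],max_speed=80); robot.pause(.3)
    print("at",np.round(robot.get_position(),1))
    robot.gripper_to(0,30); robot.pause(.3); print("gap",round(robot.get_finger_gap(),2),"F",np.round(robot.get_ft_force(),1))
    robot.movel([x,y,90],max_speed=60); robot.movel([x,y,195],max_speed=200)
    print("gap",round(robot.get_finger_gap(),2),"F",np.round(robot.get_ft_force(),1),"t",robot.get_clock())
def over(x,y,name):
    robot.move_to([x,y,195],O); robot.pause(.5); print("over",np.round(robot.get_position(),1))
    c=robot.read_camera("wrist"); np.savez(name+".npz",**c); cv2.imwrite(f"pics/{name}.png",c["image"][:,:,::-1])
E
python3 - <<'E'
from act import *
pick(522.8,-96.9)
a=np.deg2rad(32.6); p=C+38.3*np.array([np.cos(a),np.sin(a)]); print(p)
over(*p,"h1"); print(robot.get_clock())
E
```

```text
at [523.1 -97.   62.4]
gap 11.57 F [ 0.6 -0.2 -2.4]
gap 11.16 F [-0.3 -0.  -3.1] t 10.5667
[539.46592681 192.03492107]
over [539.5 191.8 195. ]
12.2333
```

View pics/h1.png

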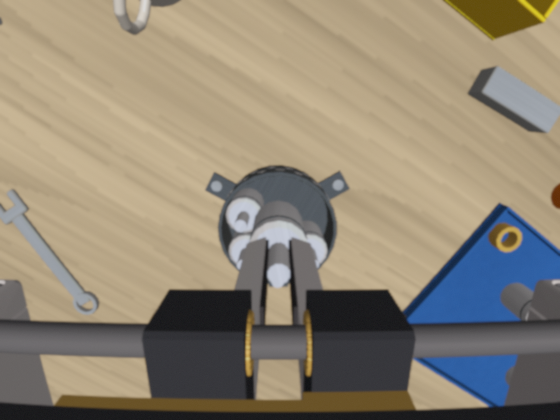

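The roller is held straight between the fingers (drum at about (278,232), stub at (278,268)). Compare this with the projected TCP axis.

```bash
python3 - <<'E'
from h import *
c=dict(np.load("h1.npz")); x,y=539.5,191.9
print(proj(c,[[x,y,192],[x,y,222],[x,y,137]]).round(1))
im=c["image"][:,:,::-1][180:320,200:360].copy()
for (X,Yy,z) in [(x,y,192),(x,y,222),(x,y,137)]:
    # circle of radius 18/6
    r=6 if z==222 else 18 if z==137 else 15
    t=np.linspace(0,6.3,60); P=proj(c,np.c_[X+r*np.cos(t),Yy+r*np.sin(t),np.full(60,z)])-[200,180]
    if r==18: Q=P
    im=im if z!=192 else cv2.resize(im,None,fx=5,fy=5,interpolation=cv2.INTER_CUBIC)
    cv2.polylines(im,[np.int32(P*5+2)],True,(0,0,255),1)
cv2.imwrite("pics/h1c.png",im[:600])
E
```

```text
[[276.7 249.8]
 [276.4 273. ]
 [277.  221.2]]
```

View pics/h1c.png

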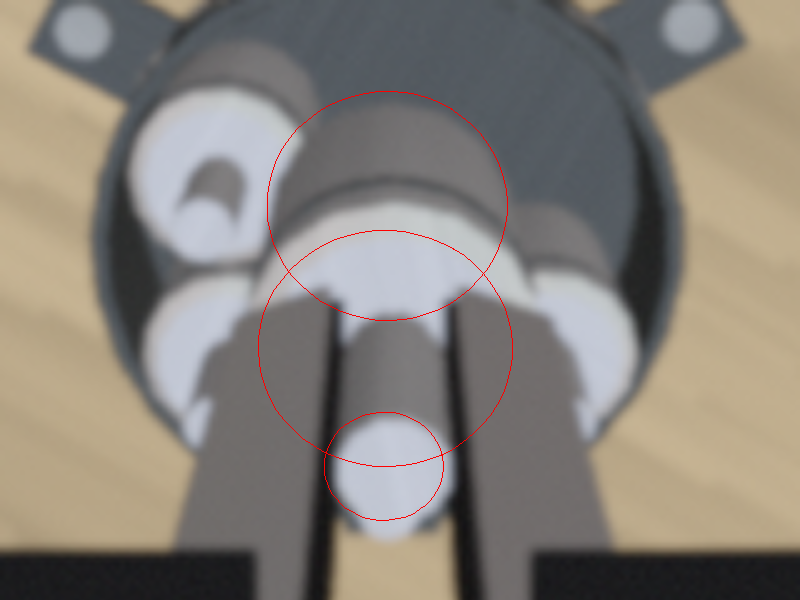

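The held roller sits within about 1–2 mm of the TCP axis. I descend in steps, watching the force.

```bash
cat >> act.py <<'E'
def place(x,y,zend=62.5,op=19):
    robot.movel([x,y,125],max_speed=200); robot.pause(.2); f0=robot.get_ft_force(); print("f0",np.round(f0,1))
    zs=list(np.arange(120,66,-6))+[65,64,63.5,63,62.5]
    for z in zs:
        if z<zend: break
        robot.movel([x,y,float(z)],max_speed=60 if z>66 else 20); 
        if z<70: robot.pause(.05)
        d=robot.get_ft_force()-f0
        print(z,np.round(d,1),end="; ")
        if d[2]>8 or np.hypot(*d[:2])>8:
            print("CONTACT",z,np.round(robot.get_position(),1)); 
            if z>66: return False
            break
    return True
def release(op=19):
    p=robot.get_position(); robot.gripper_to(op); robot.pause(.2)
    robot.movel([p[0],p[1],p[2]+30],max_speed=60); robot.movel([p[0],p[1],190],max_speed=200); print("t",robot.get_clock())
E
python3 - <<'E'
from act import *
print(place(539.3,191.8), robot.get_position().round(1),robot.get_finger_gap(),robot.get_clock())
E
```

```text
f0 [-0.2 -0.  -1.3]
120 [-0.7  0.1 -0.2]; 114 [ 0.5  0.2 -0.6]; 108 [-0.   0.7 -1. ]; 102 [-0.2  0.5  0.7]; 96 [ 0.7  0.2 -0.2]; 90 [1.2 0.2 0.1]; 84 [ 1.2  0.5 -0.3]; 78 [1.2 0.8 0.9]; 72 [ 0.8 -0.1 -0.7]; 65 [ 0.6  0.  -1.6]; 64 [ 0.8 -0.4  0.2]; 63.5 [-0.5  1.  -1.1]; 63 [ 0.4  0.1 -0.5]; 62.5 [-0.7  1.5  2.7]; True [539.5 191.9  62.8] 11.623857630458188 16.9333
```

```bash
cat >> act.py <<'E'
def look(name,p=(430,170,240)):
    robot.move_to(list(p),[np.pi,0,-np.pi/2]); robot.pause(.4)
    c=robot.read_camera("wrist"); np.savez(name+".npz",**c)
    cv2.imwrite(f"pics/{name}.png",cv2.resize(c["image"][:,:,::-1][30:190,170:400],None,fx=3,fy=3,interpolation=cv2.INTER_CUBIC))
    for d in discs(c,rmin=12):
        if d[1]<205:
            P=plane(c,[d[:2]],59)[0]; v=P[:2]-C
            if np.hypot(*v)<70: print(P[:2].round(1),"r",np.hypot(*v).round(1),"ang",np.rad2deg(np.arctan2(v[1],v[0])).round(1))
    print("t",robot.get_clock())
E
python3 - <<'E'
from act import *
release(); look("l1")
E
```

```text
t 18.7917
[539.7 190.7] r 37.8 ang 30.7
[509.3 133.4] r 38.1 ang -86.8
[505.9 209.3] r 37.9 ang 91.9
[476.6 151.2] r 36.6 ang -146.5
[474.1 187.5] r 36.8 ang 154.0
t 19.8333
```

View pics/l1.png

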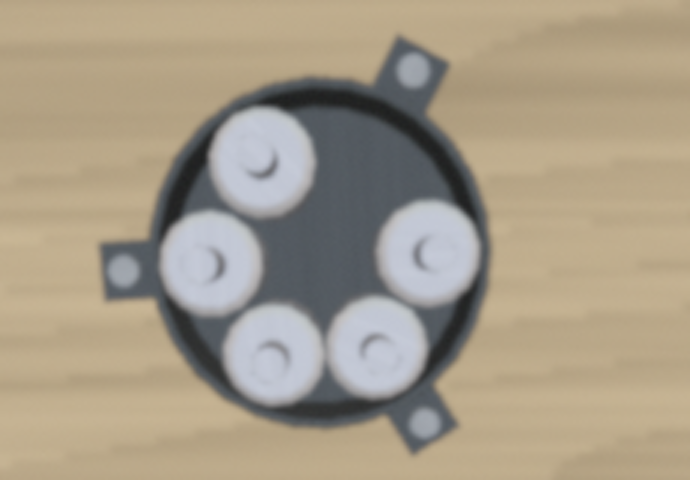

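The first roller stands at r = 37.8 mm, 1.2 mm off the command along the jaw axis. I correct for this on the next roller (583.5,−138).

```bash
python3 - <<'E'
from act import *
pick(583.2,-137.5)
x,y=540.5,154.3
robot.move_to([x,y,195],O); robot.pause(.3)
if place(x,y): release(); look("l2")
E
```

```text
at [ 583.5 -137.6   62.5]
gap 11.26 F [-0.5  0.  -0.6]
gap 11.08 F [-0.6 -0.2 -1.8] t 25.6833
f0 [ 0.1 -0.4 -0.7]
120 [0.9 0.4 0.1]; 114 [-0.5  0.6  0.4]; 108 [-0.4  0.5 -0.5]; 102 [ 0.7 -0.1 -0.5]; 96 [-0.1 -0.2 -0.3]; 90 [-1.1 -0.4 -1. ]; 84 [-0.4  0.1 -0.1]; 78 [ 0.6  0.5 -0.2]; 72 [-0.2 -0.  -0.3]; 65 [-0.4 -0.3 -0.7]; 64 [ 0.   0.7 -0.6]; 63.5 [-0.2  0.7 -0.2]; 63 [ 0.4  0.6 -0.2]; 62.5 [-1.3  0.9  4.6]; t 33.675
[541.  153.4] r 38.3 ang -28.0
[539.6 190.7] r 37.7 ang 30.7
[509.3 133.4] r 38.1 ang -86.8
[505.9 209.3] r 37.9 ang 92.0
[476.6 151.1] r 36.7 ang -146.4
[474.1 187.6] r 36.8 ang 153.9
t 34.7667
```

View pics/l2.png

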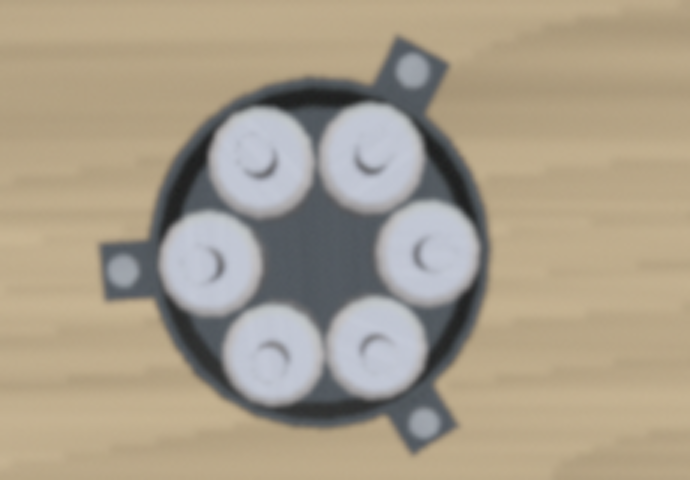

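It landed exactly on target. The mean of the six is (507.75,170.9), so I command (507.3,171.8) for the middle one.

```bash
python3 - <<'E'
from act import *
pick(494.1,-235.4)
x,y=507.3,171.8
robot.move_to([x,y,195],O); robot.pause(.3)
if place(x,y): release(); look("l3")
E
```

```text
at [ 494.4 -235.6   62.4]
gap 11.29 F [ 0.1  1.4 -0.1]
gap 11.2 F [-0.9  0.1 -3.3] t 40.8333
f0 [ 0.9  0.5 -1.8]
120 [-1.2 -0.2 -1. ]; 114 [-1.5  0.6 -0.3]; 108 [-0.5  0.  -0.3]; 102 [-0.9  0.3 -0.3]; 96 [-0.6 -1.  -0.1]; 90 [-1.7 -0.9  0.7]; 84 [-1.9 -0.8  0.4]; 78 [-0.2  0.  -0.2]; 72 [-0.3 -1.  -0.5]; 65 [-0.  -1.2 -0.2]; 64 [-1.3 -0.5  0.1]; 63.5 [-0.6 -0.7 -1.5]; 63 [-0.5 -0.9  0.8]; 62.5 [-2.1 -1.5  5.2]; t 49.2
[541.1 153.4] r 38.4 ang -28.0
[539.7 190.7] r 37.8 ang 30.7
[509.4 133.3] r 38.1 ang -86.7
[507.6 170.5] r 1.0 ang -68.9
[505.9 209.3] r 37.9 ang 91.9
[476.6 151.1] r 36.7 ang -146.5
[474.2 187.5] r 36.7 ang 153.9
t 50.2667
```

```bash
ls pics/l3.png
```

```text
pics/l3.png
```

View pics/l3.png

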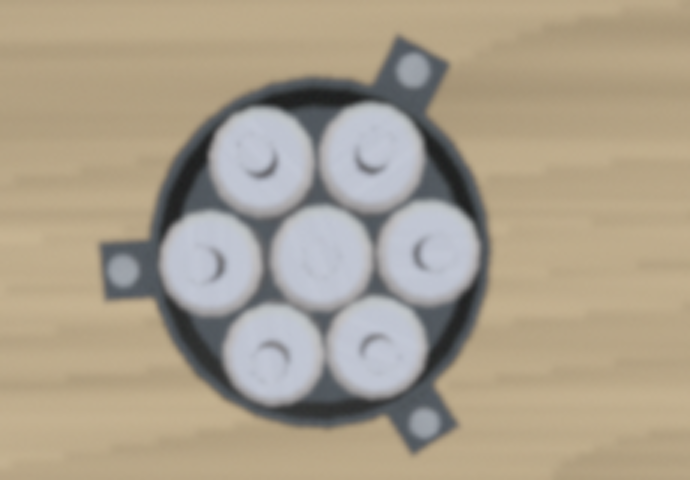

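All seven are in a honeycomb. A second view gives a height check before I hand it in.

```bash
python3 - <<'E'
from act import *
look("l4",(430,240,240))
a,b=[dict(np.load(f"l{i}.npz")) for i in (3,4)]
Db=discs(b,rmin=12)
for d in discs(a,rmin=12):
    P=plane(a,[d[:2]],59)[0]
    if d[1]<205 and np.hypot(*(P[:2]-C))<60:
        e=min(Db,key=lambda e:np.linalg.norm(plane(b,[e[:2]],59)[0]-P))
        X,r=tri([(a,d[:2]),(b,e[:2])]); 
        T=a["cam_to_world"]; o,v=ray(a,[[d[0]+9.5,d[1]]]); dep=a["depth"][round(d[1]),round(d[0]+9.5)]
        print(X.round(1),np.round(r,2),"depth z",round(float(o[2]+v[0,2]*dep),1))
c=robot.read_camera("top"); cv2.imwrite("pics/top9.png",c["image"][:,:,::-1])
print(robot.get_clock())
E
```

```text
[541.1 153.8] r 38.2 ang -27.5
[539.7 191. ] r 38.0 ang 31.1
[509.5 133.6] r 37.9 ang -86.6
[507.6 170.7] r 0.8 ang -56.4
[505.8 209.8] r 38.4 ang 92.1
[476.7 151.4] r 36.5 ang -146.7
[474.1 188. ] r 37.0 ang 153.3
t 51.1
[541.3 153.3  57.2] [0.01 0.01] depth z 60.1
[539.9 190.8  57.3] [0. 0.] depth z 60.8
[509.5 133.2  57.6] [0.02 0.02] depth z 60.5
[507.6 170.5  57.5] [0.04 0.04] depth z 59.8
[505.9 209.6  56.6] [0.06 0.06] depth z 59.1
[476.5 151.1  57.7] [0.05 0.05] depth z 59.8
[474.  187.7  56.6] [0.02 0.02] depth z 60.1
51.15
```

View pics/top9.png

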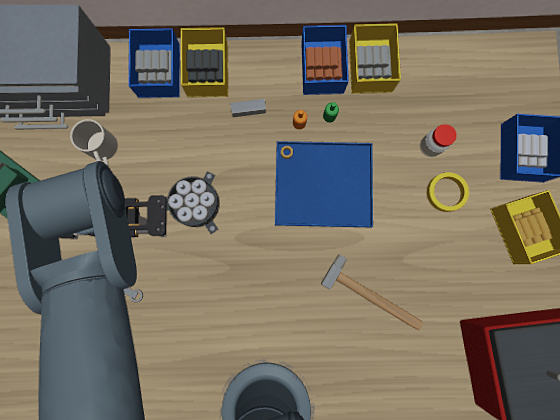

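The top view shows seven rollers in the basket at (193,200) and an empty tray, with the bush at (287,152). The other objects are where they were, though the arm hides most of the wrench. All drum tops are level at about 60 mm, so I hand it in.

```bash
python3 -c "
from bench import robot
print(robot.sign_off(),robot.get_clock())"
```

```text
the job is handed in; nothing more can be done
the job is handed in; nothing more can be done
```

I took the three rollers by their stubs from the blue tray and set them in the basket, two in the empty outer places and the last in the middle. The job was handed in at about 51 s; it reports no verdict.

- **Position:** in the last views the middle roller stood about 1 mm from the basket's axis and the other six 36.5 to 38.4 mm from it.
- **Seating:** all seven drum tops came out level at 59 to 61 mm, which fits a basket floor at 5 mm. I inferred uprightness from these levels and did not measure tilt directly.
- **Forces:** the step-by-step readings on the way down changed by under 6 N, with a slight contact only at the floor.
- **Disagreements:** the first roller landed 1.2 mm off the command along the jaw axis, and I corrected for this on the other two. A wrist picture of the first roller in the gripper also showed it 1 to 2 mm off the tool axis, about as much as the calibration allows.
- **Bystanders:** the bush, hammer, jar, mug, tape and offcut look unmoved in the last top view. The arm hid most of the wrench there, so I could not confirm its position, though the arm never worked near it.

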